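# Turn over the bottle warmer from the gravity lane

### The job

The bottles now in the warmer are ready: raise its stiff lid well open, stand every one of them upright in the metal tray, and refill all three places of the warmer with waiting bottles, always taking the one at the front of the sloping lane so that those behind roll up to the stop; the one left over stays in the lane. Finally bring the lid to its venting position, 40 degrees open, and leave it there. Do not tip a bottle over, and leave the spare cap and the timer where they are.

Things in the scene. Friction and masses are not known exactly. Their poses are not given: they have to be found in the camera images.
- feed_lane: aluminium gravity lane, fixed to the bench, 240 x 74 mm; two rows of free-turning wheels rise along its +x (away from the robot) at 8 degrees. Origin on the bench under the inner face of the front stop; x up the lane, y across, z up. Wheel tops are 40 mm over the origin. Stop rises 42 mm, side guides (62 mm apart inside) 18 mm above the wheels. The lane is open above and at the back
- lane_front (a point): where the underside's centre of a bottle at the front stop is. Bottles stand in single file every 56 mm up the lane, square to the slope (8 degrees off upright, caps leaning to the lane's -x). When the front one is lifted out (50 mm clears the stop), the others roll down to the stop by themselves in about a second
- warmer: white bottle warmer fixed to the bench, 164 deep x 248 wide x 80 mm high without lid; origin on the bench under the middle place, x away from its front panel, y along the row, z up. Chamber 86 mm deep; 3 places, 70 mm apart along y, 65 to 71 mm wide, between dividers 24 mm high; their floor is 16 mm up, so a standing bottle's cap looks out 27 mm over the walls
- warmer_lid (a joint): angle of the warmer's hood lid, rad: 0 closed, grows as it is raised, end stop at 1.92. Stiff friction hinge (0.5 N m, about 5 N at the bar): it stays where it is left. Past about 1.5 rad it stands clear behind the places. The hood is 248 mm wide, 36 mm high, its front face 114 mm from the hinge
- lid_hinge (a point): middle of the lid's hinge axis, which runs along the warmer's y; 66 mm behind the row of places, 82 mm high
- lid_bar (a point): middle of the lid's steel bar handle, a round bar 10 mm thick along the warmer's y, 124 mm between its two end posts; it stands 36 mm clear in front of the lid's front face and turns with the lid. From the hinge axis it lies, with the lid closed, 155 mm to the front and 14 mm up.
- place_1 (a point): centre of the floor of place 1 of the warmer (left, +y end)
- place_2 (a point): centre of the floor of place 2 of the warmer (middle)
- place_3 (a point): centre of the floor of place 3 of the warmer (right, -y end)
- tray: loose shallow metal tray, 90 x 210 mm outside, 18 mm high, wall and floor 3 mm; origin under its centre, long side along its y. Holds three bottles in a row along y (at y = -66, 0, +66 mm).
- done_1: warmed bottle, stands in place 1 of the warmer at the start (1 to 3 such; may be absent): small screw-cap laboratory bottle, 56 mm in diameter, 91 mm high, blue ribbed cap 33 mm in diameter over the top 19 mm, 0.14 kg; origin at the centre of its underside, z up through the cap
- done_2: warmed bottle, stands in place 2 of the warmer at the start (1 to 3 such; may be absent): small screw-cap laboratory bottle, 56 mm in diameter, 91 mm high, blue ribbed cap 33 mm in diameter over the top 19 mm, 0.14 kg; origin at the centre of its underside, z up through the cap
- done_3: warmed bottle, stands in place 3 of the warmer at the start (1 to 3 such; may be absent): small screw-cap laboratory bottle, 56 mm in diameter, 91 mm high, blue ribbed cap 33 mm in diameter over the top 19 mm, 0.14 kg; origin at the centre of its underside, z up through the cap
- fresh_1: waiting bottle in the lane (first, at the front stop): small screw-cap laboratory bottle, 56 mm in diameter, 91 mm high, blue ribbed cap 33 mm in diameter over the top 19 mm, 0.14 kg; origin at the centre of its underside, z up through the cap
- fresh_2: waiting bottle in the lane (second from the front): small screw-cap laboratory bottle, 56 mm in diameter, 91 mm high, blue ribbed cap 33 mm in diameter over the top 19 mm, 0.14 kg; origin at the centre of its underside, z up through the cap
- fresh_3: waiting bottle in the lane (third from the front): small screw-cap laboratory bottle, 56 mm in diameter, 91 mm high, blue ribbed cap 33 mm in diameter over the top 19 mm, 0.14 kg; origin at the centre of its underside, z up through the cap
- fresh_4: waiting bottle in the lane (fourth, rearmost): small screw-cap laboratory bottle, 56 mm in diameter, 91 mm high, blue ribbed cap 33 mm in diameter over the top 19 mm, 0.14 kg; origin at the centre of its underside, z up through the cap
- cap_blue_a: bystander: spare blue screw cap, 46 mm across, 24 mm high, lying loose on the bench to the left of the lane, near the front edge; origin under its centre
- bench_timer: bystander: bench timer, 65 x 61 x 24 mm, standing loose on the bench to the left of the lane; origin under its centre

How it is judged:
By the outcome, as a careful person would: the job done as asked, in the order asked, and still so for the second after the job is handed in, with the robot touching nothing.
Of done_1, done_2, done_3 only 1 to 3 are there at a start; the rules pass over those that are not, and their reading is None.
At some moment in a run one of tray may be knocked a few centimetres aside while the robot is not near it.
It also fails if it takes over 210 s, if anything falls off the work surface, if the arm or the gripper's body presses on something with over 40 N, if the wrist force passes 120 N, or if a joint passes its speed limit or range.

### The arm

A 6-joint arm with a two-finger parallel gripper is mounted at the origin on a cart in front of the work surface, level with it; the furniture and walls round the work are solid. World frame = base frame: x ahead of the robot, y to its left, z up, the work surface at z = 0. Lengths are in m, angles in degrees, forces in N, time in s.
With the tool pointing down it reaches from about 0.35 to 0.875 m from the base axis. Payload 4.2 kg.
Tool frame: the origin (TCP) lies midway between the tips of the shut fingers; the grasp point (between the pads) lies 19 mm behind it; z points along the fingers, y is the line along which they close (so a half turn about z gives the same grasp; the last joint's range is limited). The gripper opens to 87 mm and grips with 3 to 60 N. Pads are 19 mm wide; open, the fingers measure 117 mm over their backs; the gripper's body (75 mm by 190 mm) begins 51 mm behind the grasp point.
Start: joints at [88.327, 22.042, 0.453, 0, -68.411, -14.817], TCP at [0.177, 0.599, 0.223] pointing down, gripper open.
Joint ranges: [-179.83, 179.83], [-69.29, 118.12], [-61.27, 80.66], [-181.25, 117.63], [-171.15, -9.14], [-177.46, 177.46]. Speed limits (degrees/s): [159.86, 159.86, 180, 180, 180, 180].

### API

Orientations are given as [roll, pitch, yaw] about the fixed x, y, z axes, in that order (R = Rz(yaw) Ry(pitch) Rx(roll)).
In Python, from workcell import env gives the robot as it stands. Calls block until the motion is done:
- env.goto(position, orientation): joint-space move of the TCP to a pose.
- env.move_straight(position, rotation=None, rate=0.15, force_limit=None): straight line of the TCP; rotation=None keeps the orientation; rate is the mean speed in m/s. With force_limit (N) it stops when the force on the tool has changed by that much, and returns True; else False.
- env.set_joints(angles): joint-space move.
- env.gripper_to(opening, grasp_force=None): opening from 0.0 (shut) to 1.0 (fully open); grasp_force is the grip in N (None keeps the last); returns when the fingers have stopped.
- env.dwell(seconds).
- env.inverse_kinematics(position, orientation): joint angles nearest the present ones, or None.
- env.read_state(): the state.
- env.grab_frame(name): name is "scene" or "top"; returns a dict with "image" (480x640x3 uint8, blue, green, red), "fx", "fy", "cx", "cy" (pixels), "position" and "orientation" of the camera in the world. Camera axes: x right, y up, looking along -z (the intrinsics and any distortion apply to the point x, -y, -z); pixel columns grow to the right and rows downward; lengths in m; the calibration is good to about 2 mm. A picture is of the moment at which its call begins. There is no depth.
A pose or a line that the arm cannot do raises env.Unreachable and nothing moves.
- env.close_job(): hands the job in; it is judged then, once.
Trained networks look in a picture, given as the dict that the camera call returned (one of the last four; its "shot" number tells which), for a name from the list of things; names that differ only in an ending like _2 or _b are one class to them, and where a whole thing is asked for, a point or a joint stands for the part that bears it (a point fixed in the world has none). Each returns a list of dicts, best first, with "score" (0 to 1); they miss things now and then, are a little off and sometimes report something else, mostly with a low value. They report only what shows in the picture. A call takes as long as a camera call.
- env.search_frame(picture, thing): "xyz" ([x, y, z] in m, in world coordinates, good to about 4 mm: the middle of the surface that is visible of it).
- env.trace(picture, thing): "mask" (480x640 bool, what is visible of it).
The state is a dict: "clock": time; "joint_positions": joint angles; "qvel": joint speeds; "joint_torque": joint torques, N m; "position": TCP position; "tool_rot": TCP orientation; "force": force on the tool from outside, world axes, zero at the start; "wrist_torque": the same for the moment, N m; "opening": opening from 0.0 (shut) to 1.0 (fully open); "finger_force": force on a finger pad.
Only numpy, scipy, OpenCV 4.12 (cv2) and the standard library are available. Lean on these libraries where they do the work, as an engineer would, in place of code of your own. Each camera call takes 0.05 s, during which the arm holds its last target. There are 200 camera calls.

## Working session

There is one attempt and no reset: what is moved stays moved. The work goes in short steps, each a Python script; the robot and the scene stay as the last script left them, time stands still between calls to the robot, and variables do not carry over. Pictures are saved under pics/ and viewed, at most 14 in all, crops included, and the job is handed in when it is done.

```bash
mkdir -p pics; ls; python3 - <<'E'
from workcell import env
import cv2
s=env.read_state();print(s)
for c in("scene","top"):
    f=env.grab_frame(c);cv2.imwrite(f"pics/{c}0.png",f["image"])
    print(c,f["fx"],f["fy"],f["cx"],f["cy"],f["position"],f["orientation"],[k for k in f])
    for n in("feed_lane","warmer","warmer_lid","lid_bar","tray","done_1","fresh_1","cap_blue_a","bench_timer"):
        print(n,[(([round(float(v),3) for v in d["xyz"]]),round(d["score"],2)) for d in env.search_frame(f,n)])
E
```

```text
pics
workcell.py
{'clock': 0.0, 'joint_positions': array([ 8.83282650e+01,  2.20925738e+01,  3.79305529e-01, -2.89569398e-02,
       -6.84111594e+01, -1.48186557e+01]), 'qvel': array([ 0.04017292, -0.00053747,  0.08948857,  0.03590912,  0.03125322,
        0.01561922]), 'joint_torque': array([-1.37722282e-04, -3.90666890e+01,  1.87405497e+01,  4.22007009e+00,
        1.10024022e-02, -1.88079389e-04]), 'position': array([0.17719802, 0.59872325, 0.22143736]), 'tool_rot': array([ 1.79872828e+02, -5.81672294e-03, -1.65010680e+01]), 'force': array([-0.4230486 ,  0.12201467,  0.16476185]), 'wrist_torque': array([0.02155544, 0.02145251, 0.02028243]), 'finger_force': 0.0, 'opening': 1.0039605775032656}
scene 434.1050498768859 434.1050498768859 313.34827535567445 235.19889391363367 [0.24847491 0.50967284 0.72741662] [  45.09013671    0.79449722 -154.79694743] ['image', 'fx', 'fy', 'cx', 'cy', 'position', 'orientation', 'shot']
feed_lane [([0.517, 0.191, 0.057], 0.98), ([0.544, 0.18, 0.119], 0.75)]
warmer [([0.527, -0.196, 0.111], 0.97)]
warmer_lid [([0.526, -0.228, 0.123], 0.67)]
lid_bar [([0
[... 523 characters left out ...]
36838208] [ 10.04441167   1.30354393 -90.86685721] ['image', 'fx', 'fy', 'cx', 'cy', 'position', 'orientation', 'shot']
feed_lane [([0.538, 0.138, 0.065], 0.66), ([0.492, 0.163, 0.119], 0.41)]
warmer [([0.537, -0.26, 0.118], 0.66)]
warmer_lid [([0.533, -0.263, 0.126], 0.74)]
lid_bar [([0.529, -0.261, 0.123], 0.82), ([0.538, 0.01, 0.005], 0.26)]
tray [([0.542, 0.012, 0.005], 0.87), ([0.538, -0.26, 0.122], 0.51)]
done_1 [([0.442, 0.168, 0.109], 0.55)]
fresh_1 [([0.442, 0.167, 0.113], 0.97), ([0.494, 0.164, 0.119], 0.96), ([0.603, 0.143, 0.13], 0.89), ([0.55, 0.157, 0.128], 0.81)]
cap_blue_a [([0.399, 0.248, 0.023], 0.84), ([0.496, 0.161, 0.12], 0.61)]
bench_timer [([0.477, 0.272, 0.02], 0.66)]
```

View pics/scene0.png

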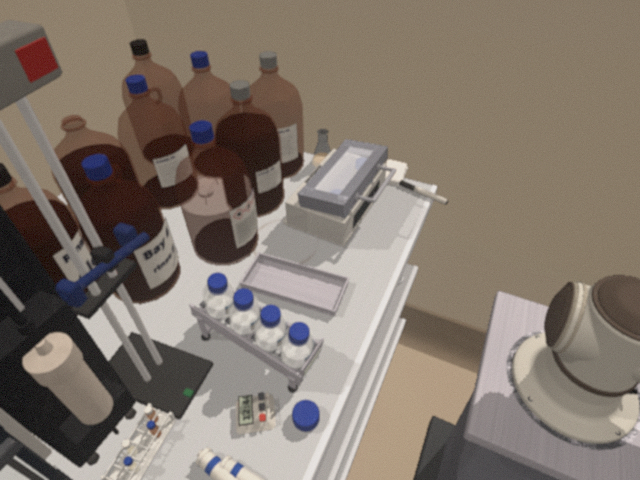

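View pics/top0.png

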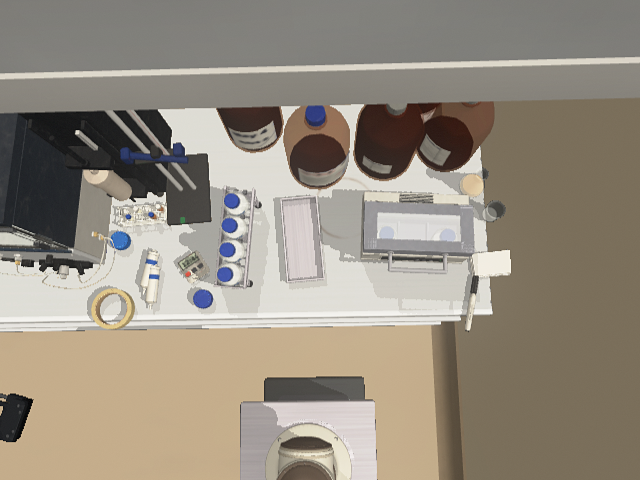

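Top view: lid at px (363–474, 192–256), with the bar at v≈270. Tray is at (283–325, 195–283), and four blue caps sit at u≈230, v 200–275 (front one lowest). Next are precise measurements and zoomed crops of the warmer.

```bash
cat > h.py <<'E'
from workcell import env
import cv2, numpy as np
from scipy.spatial.transform import Rotation as Ro
def ray(f,u,v):
    R=Ro.from_euler('xyz',f["orientation"],degrees=True).as_matrix()
    d=R@np.array([(u-f["cx"])/f["fx"],-(v-f["cy"])/f["fy"],-1.]); return np.array(f["position"]),d
def at_z(f,u,v,z):
    p,d=ray(f,u,v); return p+d*(z-p[2])/d[2]
def proj(f,P):
    R=Ro.from_euler('xyz',f["orientation"],degrees=True).as_matrix()
    c=R.T@(np.array(P)-f["position"]); return np.array([f["cx"]-f["fx"]*c[0]/c[2],f["cy"]+f["fy"]*c[1]/c[2]])
def caps(f):
    "centroids, areas of blue blobs"
    h=cv2.cvtColor(f["image"],cv2.COLOR_BGR2HSV)
    m=cv2.inRange(h,(108,120,50),(125,255,255))
    n,_,st,c=cv2.connectedComponentsWithStats(m)
    return [(c[i],st[i,4]) for i in range(1,n) if st[i,4]>60]
E
python3 - <<'E'
from h import *
np.set_printoptions(precision=4,suppress=True)
t=env.grab_frame("top");s=env.grab_frame("scene")
for c,a in caps(t): print("cap",c,a,at_z(t,*c,.12))
for f in(t,s):
  for n in("tray","warmer_lid","warmer","feed_lane"):
    r=env.trace(f,n)
    if r:
        m=r[0]["mask"].astype(np.uint8);cs,_=cv2.findContours(m,0,1);c=max(cs,key=cv2.contourArea)
        q=cv2.minAreaRect(c);b=cv2.boxPoints(q);z={"tray":.018,"warmer_lid":.118,"warmer":.08,"feed_lane":.05}[n]
        print(n,r[0]["score"],q,[at_z(f,*p,z)[:2].round(4).tolist() for p in b])
cv2.imwrite("pics/tw.png",cv2.resize(t["image"][180:285,270:490],None,fx=3.6,fy=3.6,interpolation=2))
cv2.imwrite("pics/sw.png",cv2.resize(s["image"][125:265,270:450],None,fx=4,fy=4,interpolation=2))
E
```

```text
cap [315.3201 114.8293] 328 [ 0.8171 -0.0345  0.12  ]
cap [131.9624 155.4812] 266 [0.7265 0.3988 0.12  ]
cap [231.1506 200.5964] 166 [0.6119 0.1632 0.12  ]
cap [228.897  225.1091] 165 [0.554  0.1678 0.12  ]
cap [121.2968 240.4194] 155 [0.5231 0.4149 0.12  ]
cap [226.7952 249.4458] 166 [0.4975 0.172  0.12  ]
cap [224.3519 274.1173] 162 [0.441  0.1768 0.12  ]
cap [202.3926 298.6296] 270 [0.3865 0.2255 0.12  ]
tray 0.78 ((301.45904541015625, 238.0491943359375), (85.46573638916016, 38.206085205078125), 84.80557250976562) [[0.6455, 0.062], [0.6524, -0.0332], [0.4385, -0.0485], [0.4317, 0.044]]
warmer_lid 0.81 ((418.33428955078125, 237.415771484375), (112.18347930908203, 69.87043762207031), 1.9305872917175293) [[0.444, -0.1317], [0.6059, -0.142], [0.5916, -0.3977], [0.4309, -0.382]]
warmer 0.94 ((417.64459228515625, 232.4515838623047), (114.03443145751953, 79.66349029541016), 2.0454084873199463) [[0.4497, -0.1299], [0.6406, -0.1423], [0.6248, -0.411], [0.4355, -0.392]]
feed_lane 0.85 ((246.7198944091797, 239.40084838867188), (23.45197296142578, 99.86875915527344), 8.383248329162598) [[0.4191, 0.1809], [0.6612, 0.1479], [0.6514, 0.091], [0.41, 0.1256]]
tray 0.93 ((294.12701416015625, 282.7367248535156), (103.30877685546875, 41.66999816894531), 16.782644271850586) [[0.6356, 0.0733], [0.6719, -0.0351], [0.437, -0.047], [0.421, 0.0556]]
warmer_lid 0.84 ((348.667724609375, 182.1933135986328), (61.497398376464844, 99.65065002441406), 42.709388732910156) [[0.6072, -0.1249], [0.5811, -0.4681], [0.4175, -0.3364], [0.468, -0.0483]]
warmer 0.9 ((339.67059326171875, 188.2552490234375), (73.48778533935547, 122.31390380859375), 34.875328063964844) [[0.6348, -0.0891], [0.6575, -0.5506], [0.4378, -0.4194], [0.4648, -0.0299]]
feed_lane 0.82 ((249.42286682128906, 348.7095642089844), (136.8269500732422, 59.41484451293945), 17.136272430419922) [[0.6371, 0.2682], [0.6827, 0.1558], [0.417, 0.1311], [0.3998, 0.2377]]
```

View pics/tw.png

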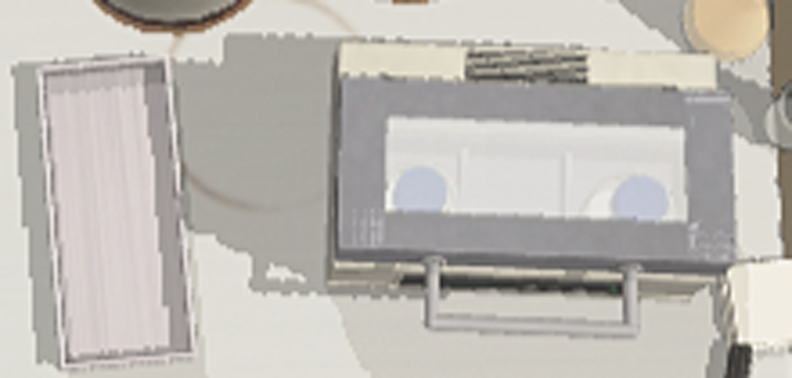

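View pics/sw.png

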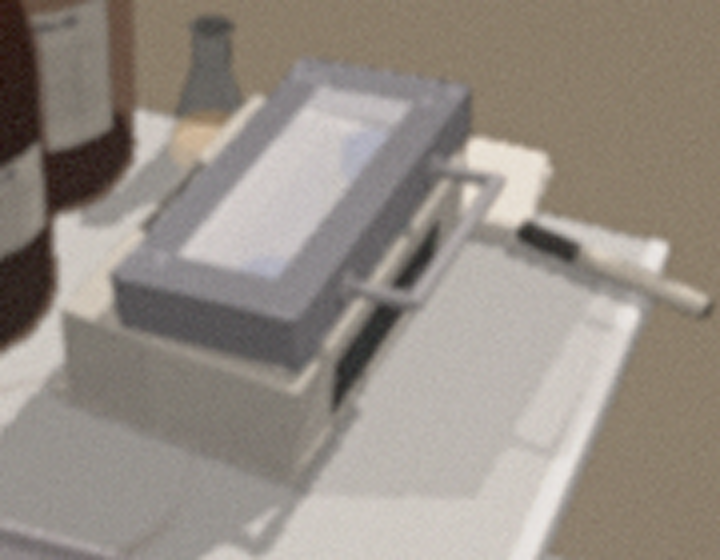

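Bar ends in the top image are at about (389.4, 270.3) and (446.9, 272.2). Two bottle caps show through the window at (386.4, 233.3) and (447.8, 235), so places 1 and 3 are filled and 2 is empty. I'll fit the warmer pose to these points, and check it against the scene view.

```bash
python3 - <<'E'
from h import *
from scipy.optimize import least_squares
np.set_printoptions(precision=4,suppress=True)
t=env.grab_frame("top");s=env.grab_frame("scene")
pts=[((-.089,.062,.096),(389.4,270.3)),((-.089,-.062,.096),(446.9,272.2)),((0,.07,.107),(386.4,233.3)),((0,-.07,.107),(447.8,235)),
 ((-.048,.124,.118),(270+338/3.6,180+250/3.6)),((-.048,-.124,.118),(270+735/3.6,180+266/3.6))]
sp=[((-.089,.062,.096),(270+413/4,125+299/4)),((-.089,-.062,.096),(270+497/4,125+180/4)),((-.048,.124,.118),(270+297/4,125+318/4)),((-.048,-.124,.118),(270+471/4,125+87/4))]
def W(p,l): return np.append(p[:2]+Ro.from_euler('z',p[2]).as_matrix()[:2,:2]@l[:2],l[2])
for use in((1,0),(0,1),(1,1)):
  def res(p): return np.concatenate([proj(f,W(p,np.array(l)))-np.array(q) for f,L,k in((t,pts,use[0]),(s,sp,use[1])) if k for l,q in L])
  r=least_squares(res,[.54,-.26,0]);print(use,r.x[:2],np.degrees(r.x[2]),res(r.x).reshape(-1,2).round(1).tolist())
for u,v in((386.4,233.3),(447.8,235)): print(at_z(t,u,v,.107))
# caps of lane: expected heights & triangulation
ct=sorted([c for c,a in caps(t) if 215<c[0]<240],key=lambda c:-c[1]); cs=[c for c,a in caps(s)]
print(cs)
def tri(a,b):
    (p,d),(q,e)=a,b; k=np.linalg.lstsq(np.c_[d,-e],q-p,rcond=None)[0]; P=p+k[0]*d;Q=q+k[1]*e
    return (P+Q)/2,np.linalg.norm(P-Q)
for c,g in zip(ct,((298,333),(270,317),(243,298),(217,283))):
    m=min(cs,key=lambda x:np.hypot(*(x-np.array(g))));print(c,m,*tri(ray(t,*c),ray(s,*m)))
E
```

```text
(1, 0) [ 0.5304 -0.2654] -2.7931551943209523 [[0.6, 0.7], [-2.4, 0.4], [1.0, -1.5], [0.9, -1.4], [-0.1, 1.5], [-0.1, 0.3]]
(0, 1) [ 0.5363 -0.2813] -3.476486629650105 [[-0.1, 0.8], [-0.8, 1.0], [0.6, -0.9], [0.3, -0.8]]
(1, 1) [ 0.532  -0.2685] -2.8602397667824198 [[1.9, -0.1], [-1.1, -0.2], [2.3, -2.2], [2.3, -2.1], [1.2, 0.7], [1.2, -0.4], [0.2, 4.6], [-0.8, 4.1], [0.8, 3.3], [-0.1, 2.1]]
[ 0.5304 -0.193   0.107 ]
[ 0.5237 -0.333   0.107 ]
[array([199.2647,  59.0294]), array([136.2164,  83.7463]), array([201.2638, 131.4322]), array([ 96.6743, 166.6338]), array([124.    , 231.5793]), array([ 77.5644, 283.9072]), array([216.64  , 281.1289]), array([242.8537, 297.1057]), array([270.0766, 313.9349]), array([298.6756, 331.374 ]), array([305.0868, 413.6736]), array([211.8734, 463.6709])]
[224.354  274.0745] [298.6756 331.374 ] [0.4405 0.1756 0.1271] 0.0006997539652695917
[226.8494 249.3976] [270.0766 313.9349] [0.4956 0.1695 0.1342] 0.0010300231754190108
[228.9398 225.1265] [242.8537 297.1057] [0.5496 0.164  0.143 ] 0.0015366923246605342
[231.1916 200.5868] [216.64   281.1289] [0.6044 0.1582 0.1507] 0.0015493140573922663
```

```bash
cat >> h.py <<'E'
def tri(a,b):
    (p,d),(q,e)=a,b; k=np.linalg.lstsq(np.c_[d,-e],q-p,rcond=None)[0]; P=p+k[0]*d;Q=q+k[1]*e
    return (P+Q)/2,np.linalg.norm(P-Q)
E
python3 - <<'E'
from h import *
np.set_printoptions(precision=4,suppress=True)
t=env.grab_frame("top");s=env.grab_frame("scene")
T=lambda a,b:(270+a/3.6,180+b/3.6); S=lambda a,b:(270+a/4,125+b/4)
for n,a,b in(("bar+",T(430,325),S(413,299)),("bar-",T(637,332),S(497,180)),("hoodF+",T(338,250),S(297,318)),("hoodF-",T(735,266),S(471,87)),("hoodB+",T(340,75),S(118,275)),("post+",T(433,260),S(350,283)),("post-",T(632,266),S(438,163))):
    print(n,*tri(ray(t,*a),ray(s,*b)))
E
```

```text
bar+ [ 0.4448 -0.1956  0.1145] 0.0022167228672507183
bar- [ 0.4385 -0.3258  0.1083] 0.0015795582789018545
hoodF+ [ 0.4905 -0.1385  0.1298] 0.0012370861829337056
hoodF- [ 0.4762 -0.3844  0.1275] 0.0014861785895710546
hoodB+ [ 0.6028 -0.1451  0.117 ] 0.005682651771123698
post+ [ 0.4849 -0.2001  0.1093] 0.0018830379951071492
post- [ 0.4777 -0.3249  0.1103] 0.003456970593760336
```

```bash
python3 - <<'E'
from h import *
from scipy.optimize import least_squares
np.set_printoptions(precision=4,suppress=True)
t=env.grab_frame("top");s=env.grab_frame("scene")
T=lambda a,b:(270+a/3.6,180+b/3.6); S=lambda a,b:(270+a/4,125+b/4)
h=.036
# lid frame (front d, y, up) relative to hinge
L=[((.155,.066,.014),T(430,325),S(413,299)),((.155,-.066,.014),T(637,332),S(497,180)),((.114,.124,h),T(338,250),S(297,318)),((.114,-.124,h),T(735,266),S(471,87))]
def W(p,l):
    a=p[3];d=l[0]*np.cos(a)-l[2]*np.sin(a);z=l[0]*np.sin(a)+l[2]*np.cos(a)
    v=np.array([.066-d,l[1]]);c,q=np.cos(p[2]),np.sin(p[2]);return np.array([p[0]+c*v[0]-q*v[1],p[1]+q*v[0]+c*v[1],.082+z])
def res(p): return np.concatenate([np.r_[proj(t,W(p,l))-a,proj(s,W(p,l))-b] for l,a,b in L])
r=least_squares(res,[.54,-.26,0,0.05]);p=r.x
print(p[:2],np.degrees(p[2:]),res(p).reshape(-1,4).round(1).tolist())
c,q=np.cos(p[2]),np.sin(p[2])
for y in(.07,0,-.07): print("place",p[0]-q*y,p[1]+c*y)
print("bar",W(p,(.155,0,.014)))
# tray: refine walls
r=env.trace(s,"tray");print(r[0]["score"])
for f in(t,s):
    h=env.search_frame(f,"tray")[0];print(h["xyz"])
E
```

```text
[ 0.5279 -0.2649] [-3.2297  5.5577] [[-1.0, -0.3, 0.1, 1.8], [0.3, -0.0, 0.9, -0.7], [-0.1, -0.4, 0.0, 0.3], [0.9, -0.8, 0.3, -0.8]]
place 0.5318634792090151 -0.19497133757742266
place 0.5279197607747202 -0.2648601570331196
place 0.5239760423404254 -0.3347489764888165
bar [ 0.4411 -0.26    0.1109]
0.86
[0.54, 0.0099, 0.0039]
[0.542, 0.0046, 0.0025]
```

```bash
cat >> h.py <<'E'
WX,WY,WYAW=.5279,-.2649,np.radians(-3.23)
LYAW=-6.06
def wpt(x,y,z):
    c,q=np.cos(WYAW),np.sin(WYAW);return np.array([WX+c*x-q*y,WY+q*x+c*y,z])
def lidpose(a,tau,beyond,off=0):
    "TCP pose with bar between pads; a lid angle, tau tool tilt (deg); off: backed off along tool (m)"
    a=np.radians(a);tau=np.radians(tau)
    d=.155*np.cos(a)-.014*np.sin(a);z=.155*np.sin(a)+.014*np.cos(a)
    b=wpt(.066-d,0,.082+z);xw=wpt(1,0,0)-wpt(0,0,0);yw=wpt(0,1,0)-wpt(0,0,0)
    zt=np.cos(tau)*np.array([0,0,-1.])+np.sin(tau)*xw
    R=np.c_[SG*yw,np.cross(zt,SG*yw),zt]
    return b+zt*(beyond-off),Ro.from_matrix(R).as_euler('xyz',degrees=True)
SG=1
E
python3 - <<'E'
import h; from h import *
np.set_printoptions(precision=3,suppress=True)
s=env.grab_frame("scene");t=env.grab_frame("top")
print("jug base",at_z(s,225,260,0),at_z(s,262,212,0))
for sg in(1,-1):
    h.SG=sg
    for a,tau in((5.6,30),(40,45),(70,60),(100,75)):
        p,r=lidpose(a,tau,.012);print(sg,a,p,r,env.inverse_kinematics(p,r))
for p,y in(([.28,.4,.3],0),([.40,-.2,.35],0),([.608,.01,.2],4),([.4405,.1756,.2],-6),([.53,-.335,.2],-3)): print(env.inverse_kinematics(p,[180,0,y]))
E
```

```text
jug base [0.716 0.008 0.   ] [ 0.721 -0.168  0.   ]
1 5.6 [ 0.447 -0.26   0.101] [150.     0.    86.77] [ -18.84    11.38   -33.612  -26.32   -17.665 -141.161]
1 40 [ 0.493 -0.263  0.184] [135.     0.    86.77] [ -24.994    6.114  -25.938  -46.269  -21.274 -119.988]
1 70 [ 0.564 -0.267  0.226] [120.     0.    86.77] [-35.489   9.492 -18.839 -78.677 -28.126 -85.277]
1 100 [ 0.646 -0.272  0.229] [105.     0.    86.77] [ -44.166   20.374  -19.021 -112.574  -43.267  -47.625]
-1 5.6 [ 0.447 -0.26   0.101] [-150.      0.    -93.23] [-18.84   11.38  -33.612 -26.32  -17.665  38.839]
-1 40 [ 0.493 -0.263  0.184] [-135.      0.    -93.23] [-24.994   6.114 -25.938 -46.269 -21.274  60.012]
-1 70 [ 0.564 -0.267  0.226] [-120.      0.    -93.23] [-35.489   9.492 -18.839 -78.677 -28.126  94.723]
-1 100 [ 0.646 -0.272  0.229] [-105.     -0.    -93.23] [ -44.166   20.374  -19.021 -112.574  -43.267  132.375]
[ 74.112   5.68  -10.32    0.    -74.     15.888]
[ -5.629   0.16   -9.26    0.    -80.58   95.629]
[ 16.178  21.324  -3.992   0.    -64.684  77.822]
[ 41.427   8.388 -21.941   0.    -59.671  42.573]
[-17.53   23.128  -1.18    0.    -65.691 104.53 ]
```

```bash
sed -i 's/^SG=1/SG=-1/' h.py; python3 - <<'E'
from h import *
np.set_printoptions(precision=3,suppress=True)
tau=lambda a:np.interp(a,[5.6,50,100],[12,25,50])
for a in(5.6,25,50,75,100): print(a,env.inverse_kinematics(*lidpose(a,tau(a),.012)))
env.goto([.28,.4,.3],[180,0,0])
p,r=lidpose(5.6,12,.012,.15);env.goto(p,r)
env.gripper_to(.33)
hit=env.move_straight(lidpose(5.6,12,.012)[0],rate=.1,force_limit=8)
st=env.read_state();print(hit,st["position"],st["force"],st["clock"])
if not hit:
    env.gripper_to(0,grasp_force=20);st=env.read_state();print(st["opening"]*87,st["finger_force"],st["force"],st["position"])
E
```

```text
5.6 [-13.679  14.543 -30.893  -3.989 -32.821  13.579]
25 [-13.981  10.332 -28.24   -5.788 -34.175  15.048]
50 [-13.818   8.67  -23.317  -8.056 -33.649  16.336]
75 [-14.295   9.761 -19.918 -16.539 -24.233  23.971]
100 [-17.582  14.51  -13.031 -39.938 -17.205  47.992]
False [ 0.444 -0.26   0.1  ] [-0.308  0.029  0.173] 8.2
8.940617077459896 19.997066259384155 [ 4.352  0.464 -1.097] [ 0.445 -0.26   0.1  ]
```

```bash
python3 - <<'E'
from h import *
np.set_printoptions(precision=3,suppress=True)
tau=lambda a:np.interp(a,[5.6,50,100],[12,25,50])
for a in np.linspace(5.6,100,14)[1:]:
    p,r=lidpose(a,tau(a),.012);env.move_straight(p,r,rate=.07)
    st=env.read_state();print(round(a),st["force"],round(st["opening"]*87,1),round(st["clock"],1))
    if np.linalg.norm(st["force"])>35: break
t=env.grab_frame("top");s=env.grab_frame("scene")
cv2.imwrite("pics/s1.png",s["image"]);cv2.imwrite("pics/t1.png",t["image"])
E
```

```text
13 [ 4.505  1.373 -0.502] 8.9 9.1
20 [ 5.162 -0.905 -1.296] 9.4 9.6
27 [ 3.761 -2.705 -3.775] 9.2 10.0
35 [ 0.035 -4.606 -2.809] 9.2 10.4
42 [-5.908 -3.111  2.209] 9.3 10.9
49 [-6.692 -2.206  3.906] 9.7 11.3
56 [-5.118 -2.176  3.127] 9.1 11.8
64 [-4.589 -2.037  1.794] 9.1 12.2
71 [-2.57  -3.824 -1.548] 9.0 12.6
78 [ 0.568 -4.012 -3.994] 9.3 13.1
85 [ 2.142 -4.197 -6.208] 9.2 13.5
93 [ 2.324 -3.675 -4.097] 9.0 14.0
100 [ 2.335 -2.536 -3.569] 9.2 14.4
```

View pics/s1.png

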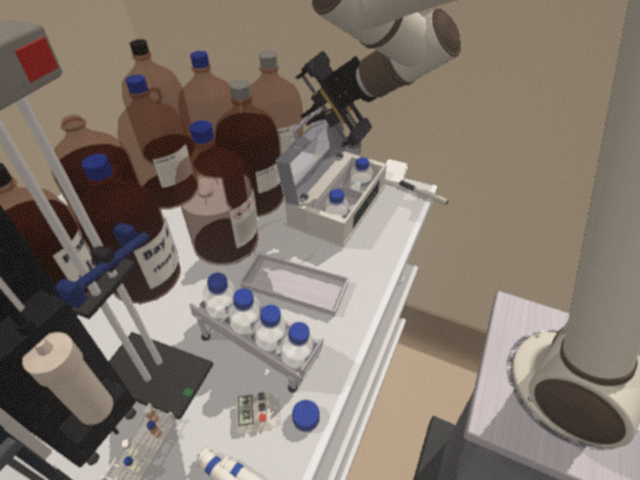

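The lid stands open, and the bottles are in places 1 (scene px 337,197) and 3 (362,164); place 2 is empty. I'll release the bar, then measure the caps and the tray.

```bash
cat >> h.py <<'E'
def tray(f):
    "centre xy, yaw(deg) of the long axis against world x, size in m"
    r=env.trace(f,"tray")
    if not r: return None
    m=r[0]["mask"].astype(np.uint8);cs,_=cv2.findContours(m,0,2);c=max(cs,key=cv2.contourArea)[:,0]
    W=np.array([at_z(f,*p,.012)[:2] for p in c],np.float32)
    q=cv2.minAreaRect(W);b=cv2.boxPoints(q);e=b[1]-b[0];g=b[2]-b[1];e=e if np.hypot(*e)>np.hypot(*g) else g
    e=e if e[0]>0 else -e
    return np.array(q[0]),np.degrees(np.arctan2(e[1],e[0])),sorted(q[1]),r[0]["score"]
E
python3 - <<'E'
from h import *
np.set_printoptions(precision=4,suppress=True)
env.gripper_to(.36);p,r=lidpose(100,50,.012,.14);env.move_straight(p,rate=.2)
env.goto([.42,-.05,.34],[180,0,-3.2])
t=env.grab_frame("top");s=env.grab_frame("scene")
ct=[(c,a) for c,a in caps(t) if 370<c[0]<470 and 215<c[1]<260];cs=[c for c,a in caps(s) if 320<c[0]<380 and 140<c[1]<220]
print(ct,cs,env.read_state()["clock"])
for c,_ in ct:
    print(at_z(t,*c,.106))
    for q in cs: print("   ",*tri(ray(t,*c),ray(s,*q)))
print(tray(t));print(tray(s))
cv2.imwrite("pics/t2.png",t["image"])
E
```

```text
[(array([386.4841, 233.2994]), np.int32(157)), (array([447.9333, 235.4467]), np.int32(150))] [array([362.1505, 162.1613]), array([336.0522, 194.7304])] 17.1
[ 0.5306 -0.1933  0.106 ]
    [ 0.4918 -0.184   0.2132] 0.03437435924833849
    [ 0.5321 -0.1938  0.1005] 0.0008631312227905112
[ 0.5228 -0.3334  0.106 ]
    [ 0.5235 -0.3347  0.1007] 0.0007411859605390086
    [ 0.5756 -0.3619 -0.0465] 0.046826892293103245
(array([0.6263, 0.0189]), np.float32(-84.108025), [0.04511848837137222, 0.07998795062303543], 0.56)
(array([ 0.5591, -0.2641]), np.float32(-68.03032), [0.05784638226032257, 0.11106771975755692], 0.6)
```

View pics/t2.png

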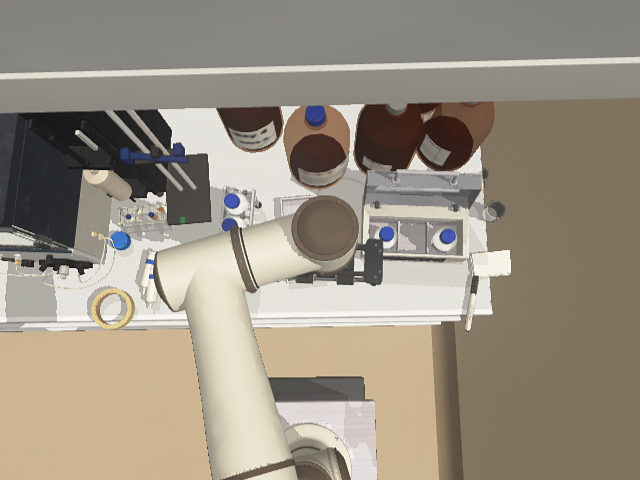

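```bash
cat >> h.py <<'E'
def down(yaw): return [180,0,yaw]
def say(tag):
    s=env.read_state();print(tag,"open mm",round(s["opening"]*87,1),"F",s["force"].round(1),"t",round(s["clock"],1))
def grab(u,rot,n=(0,0,1),lift=.12,app=.07):
    "u underside centre; n bottle axis; grip the cap, lift straight up"
    n=np.array(n);u=np.array(u,float)
    env.gripper_to(.66)
    env.goto(u+n*(.072+app),rot)
    if env.move_straight(u+n*.072,rate=.12,force_limit=8): say("HIT");return False
    env.gripper_to(0,grasp_force=25);say("grip")
    env.move_straight(u+n*.072+np.array([0,0,lift]),rate=.15);say("lift")
    return True
def put(u,rot,h=.12):
    u=np.array(u,float)
    env.move_straight(u+[0,0,.0725+h],rot,rate=.25)
    env.move_straight(u+[0,0,.085],rate=.2)
    hit=env.move_straight(u+[0,0,.070],rate=.03,force_limit=3);say(f"down hit={hit} z={env.read_state()['position'][2]-u[2]:.4f}")
    env.gripper_to(.6);env.move_straight(env.read_state()["position"]+[0,0,h],rate=.25)
E
python3 - <<'E'
from h import *
np.set_printoptions(precision=4,suppress=True)
env.goto([.47,-.33,.28],down(-3.2))
print(grab([.5233,-.3345,.016],down(-3.2)))
for c in("top","scene"):
    f=env.grab_frame(c);print(tray(f));cv2.imwrite(f"pics/{c}3.png",f["image"])
E
```

```text
grip open mm 37.9 F [0.5 1.6 4. ] t 20.9
lift open mm 38.5 F [ 0.2 -0.1 -2. ] t 21.9
True
(array([0.5421, 0.006 ]), np.float32(4.3286653), [0.0984368771314621, 0.2187611162662506], 0.85)
(array([0.5415, 0.0081]), np.float32(4.296481), [0.11012551188468933, 0.22077341377735138], 0.74)
```

View pics/scene3.png

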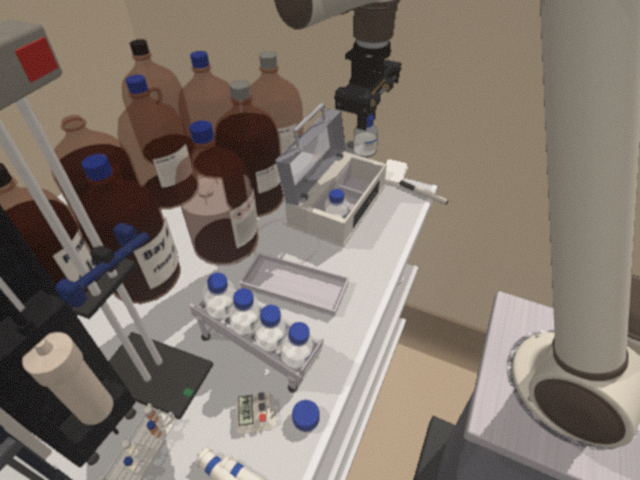

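```bash
sed -i 's/u+n\*\.072/u+n*GR/g; s/u+n\*(\.072+app)/u+n*(GR+app)/; s/0,0,\.070\]/0,0,GR-.002]/; s/^def down/GR=.076\ndef down/' h.py; python3 - <<'E'
import h;from h import *
np.set_printoptions(precision=4,suppress=True)
z=env.read_state()["position"][2]
env.move_straight([.5,-.1,z],down(0),rate=.25)
h.GR=.072;put([.6078,.011,.003],down(4.3))
h.GR=.076
env.move_straight([.5,-.1,.2],down(0),rate=.25)
print(grab([.5318,-.1938,.016],down(-3.2)))
for c in("top","scene"):
    f=env.grab_frame(c);print(tray(f));cv2.imwrite(f"pics/{c}4.png",f["image"])
E
```

```text
down hit=True z=0.0728 open mm 38.3 F [-0.6  0.7  4.2] t 25.1
grip open mm 35.1 F [-0.   1.7  1.7] t 29.2
lift open mm 35.6 F [-0.   0.5 -1.9] t 30.2
True
(array([0.6102, 0.0503]), np.float32(-0.28571004), [0.012525606900453568, 0.04368692636489868], 0.59)
(array([0.5412, 0.0077]), np.float32(3.0034118), [0.108525350689888, 0.21845316886901855], 0.9)
```

View pics/scene4.png

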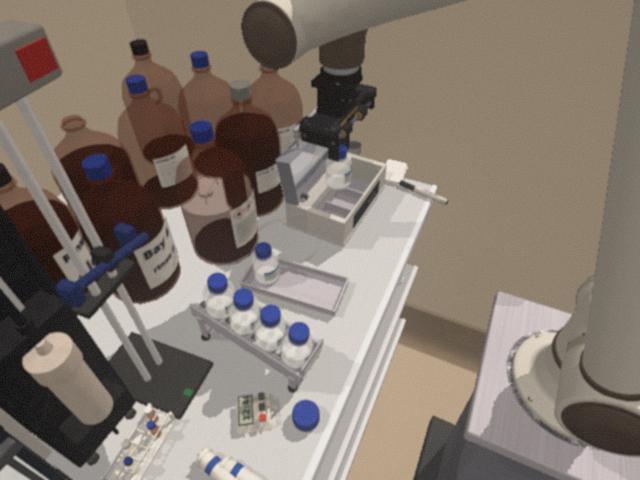

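Bottle 1 stands in the tray's far slot (scene 266,265), and the tray hasn't moved. The second goes in the near slot, then the first lane pick.

```bash
cat >> h.py <<'E'
LROT=[180,-8,LYAW]
LN=Ro.from_euler('xyz',[0,-8,LYAW],degrees=True).as_matrix()[:,2]
def frontcap(f):
    "underside centre of the front lane bottle from the top picture; all lane caps"
    c=[c for c,a in caps(f) if 215<c[0]<240 and 190<c[1]<290 and a>100];c.sort(key=lambda c:-c[1])
    return at_z(f,*c[0],.131)-LN*.088,c
def lanepick(u):
    env.gripper_to(.66)
    env.goto(u+LN*(GR+.07),LROT)
    if env.move_straight(u+LN*GR,rate=.12,force_limit=8): say("HIT");return False
    env.gripper_to(0,grasp_force=25);say("grip")
    env.move_straight(u+LN*(GR+.065),rate=.12);say("lift")
    p=env.read_state()["position"].copy();p[2]=.25
    env.move_straight(p,down(LYAW),rate=.15)
    return True
E
python3 - <<'E'
from h import *
np.set_printoptions(precision=4,suppress=True)
env.move_straight([.476,-.08,.2],down(0),rate=.25)
put([.476,.001,.003],down(4.3))
t=env.grab_frame("top")
try: print(frontcap(t))
except Exception as e: print(e)
env.goto([.42,.15,.3],down(LYAW))
print(lanepick(np.array([.4518,.1735,.0438])))
env.dwell(.8)
for c in("top","scene"):
    f=env.grab_frame(c);print(tray(f));cv2.imwrite(f"pics/{c}5.png",f["image"])
E
```

```text
down hit=True z=0.0762 open mm 35.5 F [0.6 0.6 3.5] t 32.6
(array([0.6211, 0.16  , 0.0439]), [array([231.1916, 200.5868])])
grip open mm 34.8 F [-0.   1.2  2. ] t 36.9
lift open mm 35.3 F [-0.5  0.  -1.3] t 37.6
True
(array([0.543 , 0.0067]), np.float32(3.737153), [0.09773438423871994, 0.2169237583875656], 0.82)
(array([0.5644, 0.15  ]), np.float32(-8.361015), [0.12377846240997314, 0.2864256799221039], 0.72)
```

View pics/scene5.png

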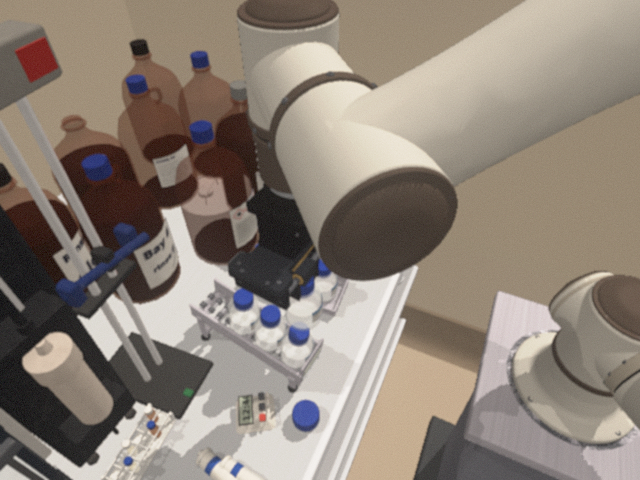

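Pick clean, and the remaining three rolled to the stop (front cap at scene 299,333). Now it goes into place 3; then I verify and repeat.

```bash
python3 - <<'E'
from h import *
np.set_printoptions(precision=4,suppress=True)
def to_place(y):
    u=wpt(0,y,.016)
    env.move_straight([.47,u[1]+.06,.25],down(-3.2),rate=.3)
    put(u,down(-3.2))
to_place(-.07)
t=env.grab_frame("top");s=env.grab_frame("scene")
try:
    u,c=frontcap(t);print(u,c)
except Exception as e: print(e)
m=[c for c,a in caps(s) if 210<c[0]<310 and 270<c[1]<340];print(m)
print(tray(t),tray(s))
cv2.imwrite("pics/t6.png",t["image"]);cv2.imwrite("pics/s6.png",s["image"])
env.goto([.42,.15,.3],down(LYAW))
print(lanepick(np.array([.4518,.1735,.0438])))
to_place(0)
t=env.grab_frame("top");s=env.grab_frame("scene")
m=[c for c,a in caps(s) if 210<c[0]<310 and 270<c[1]<340];print(m,tray(t),tray(s))
cv2.imwrite("pics/t7.png",t["image"]);cv2.imwrite("pics/s7.png",s["image"])
E
```

```text
down hit=True z=0.0766 open mm 35.0 F [1.5 0.5 4. ] t 42.4
[0.4518 0.1735 0.0439] [array([224.3665, 274.1056]), array([226.6607, 249.4762]), array([228.929 , 225.0533])]
[array([242.7739, 297.4521]), array([269.8788, 314.3144]), array([298.6768, 331.3346])]
(array([0.5412, 0.0056]), np.float32(4.416138), [0.09716549515724182, 0.21650156378746033], 0.98) (array([0.5409, 0.007 ]), np.float32(4.18335), [0.1080973669886589, 0.2162148356437683], 0.9)
grip open mm 35.1 F [0.2 1.4 1. ] t 47.9
lift open mm 35.2 F [-0.2 -0.5 -1.1] t 48.6
True
down hit=True z=0.0765 open mm 35.4 F [1.  0.1 4.1] t 52.2
[array([269.9157, 314.2567]), array([298.5338, 331.6203])] (array([0.5421, 0.0061]), np.float32(4.448962), [0.09520432353019714, 0.2141314595937729], 0.69) (array([0.5416, 0.0076]), np.float32(4.579041), [0.10624036192893982, 0.21794387698173523], 0.82)
```

View pics/s7.png

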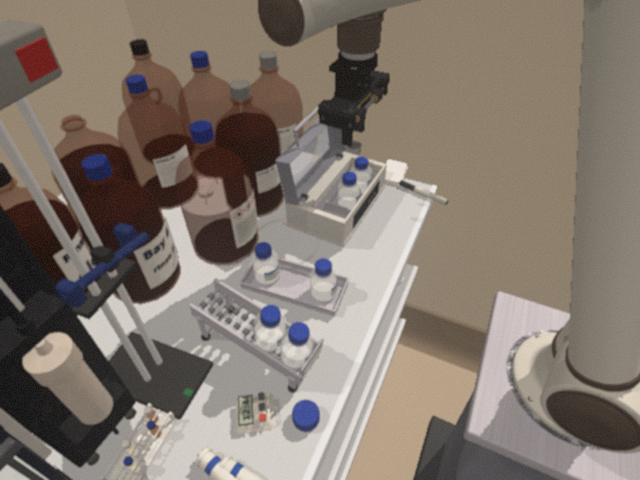

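```bash
python3 - <<'E'
from h import *
np.set_printoptions(precision=3,suppress=True)
env.goto([.42,.15,.3],down(LYAW))
if not lanepick(np.array([.4518,.1735,.0438])): raise SystemExit
u=wpt(0,.07,.016)
env.move_straight([.47,u[1]+.06,.25],down(-3.2),rate=.3);put(u,down(-3.2))
env.move_straight([.45,-.25,.33],rate=.25)
tau=lambda a:np.interp(a,[5.6,50,100],[12,25,50])
env.gripper_to(.36)
p,r=lidpose(100,50,.012,.14);env.goto(p,r)
t=env.grab_frame("top");s=env.grab_frame("scene");cv2.imwrite("pics/t8.png",t["image"]);cv2.imwrite("pics/s8.png",s["image"]);print(tray(t),tray(s))
hit=env.move_straight(lidpose(100,50,.012)[0],rate=.1,force_limit=8);say(f"at bar {hit}")
if hit: raise SystemExit
env.gripper_to(0,grasp_force=20);say("grip")
for a in np.linspace(100,40,10)[1:]:
    p,r=lidpose(a,tau(a),.012);env.move_straight(p,r,rate=.07)
    st=env.read_state()
    if np.linalg.norm(st["force"])>35: print("F",a,st["force"]);break
say("down");print(st["position"],p)
E
```

```text
grip open mm 35.4 F [0.  0.9 1.3] t 57.5
lift open mm 35.1 F [-0.1 -0.2 -0.4] t 58.2
down hit=True z=0.0764 open mm 35.2 F [0.2 0.9 3.2] t 61.6
(array([0.542, 0.006]), np.float32(4.001983), [0.09748205542564392, 0.21684062480926514], 0.63) (array([0.541, 0.008]), np.float32(4.2885613), [0.10562378913164139, 0.2175113409757614], 0.81)
at bar False open mm 31.4 F [-0.2 -0.2  0.1] t 67.0
grip open mm 8.9 F [-1.4  0.3  1.2] t 67.6
down open mm 9.1 F [ 0.9  0.  -0.9] t 71.3
[ 0.488 -0.263  0.18 ] [ 0.489 -0.263  0.181]
```

Lid at about 40°. I'll release, retreat and verify the angle.

```bash
python3 - <<'E'
from h import *
np.set_printoptions(precision=3,suppress=True)
env.gripper_to(.36);p,r=lidpose(40,np.interp(40,[5.6,50],[12,25]),.012,.16);env.move_straight(p,rate=.2)
env.goto([.33,.12,.4],down(0))
t=env.grab_frame("top");s=env.grab_frame("scene")
for f,n in((t,"top"),(s,"scene")):
    for a in(35,40,45):
        for y in(.067,-.067):
            a_=np.radians(a);d=.155*np.cos(a_)-.014*np.sin(a_);z=.155*np.sin(a_)+.014*np.cos(a_)
            print(n,a,y,proj(f,wpt(.066-d,y,.082+z)))
i=np.hstack([cv2.resize(t["image"][170:290,350:490],None,fx=2.8,fy=2.8,interpolation=2),cv2.resize(s["image"][130:250,270:410],None,fx=2.8,fy=2.8,interpolation=2)])
cv2.imwrite("pics/c9.png",i);cv2.imwrite("pics/s9.png",s["image"])
E
```

```text
top 35 0.067 [391.965 249.81 ]
top 35 -0.067 [454.785 252.111]
top 40 0.067 [392.579 244.761]
top 40 -0.067 [455.836 247.061]
top 45 0.067 [393.161 239.329]
top 45 -0.067 [456.809 241.625]
scene 35 0.067 [360.942 170.759]
scene 35 -0.067 [384.989 139.325]
scene 40 0.067 [357.182 165.624]
scene 40 -0.067 [381.64  134.499]
scene 45 0.067 [353.001 160.674]
scene 45 -0.067 [377.886 129.872]
```

View pics/c9.png

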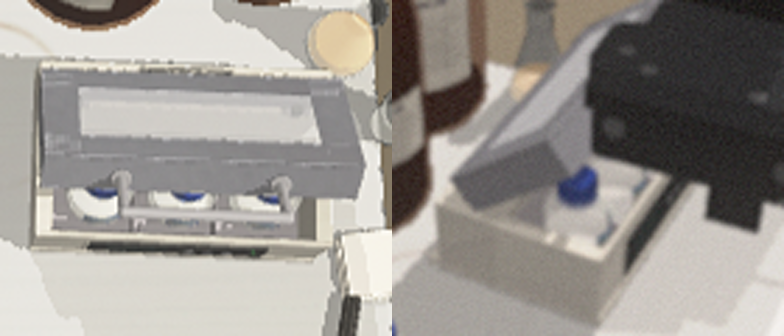

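View pics/s9.png

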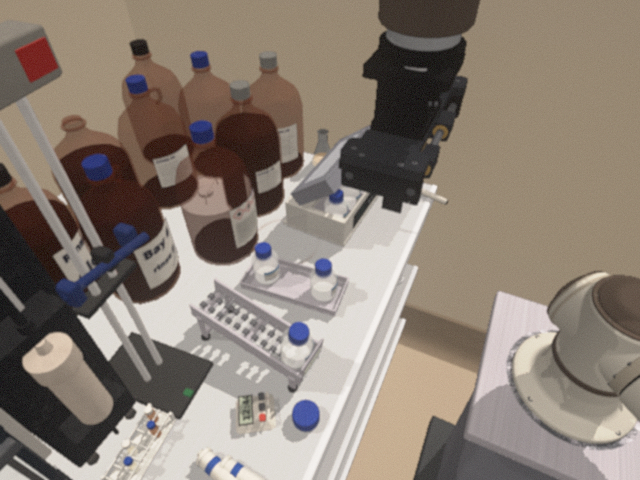

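Top view: the bar is at about v 245.7/247.5 against 244.8/247.1 predicted for 40°, so the lid is within about 1°. Three caps show in the warmer, two bottles stand in the tray, one is at the lane stop, and the cap and timer haven't moved.

```bash
python3 -c "
from workcell import env
env.dwell(.3);print(env.close_job())"
```

```text
the job is handed in; nothing more can be done
None
```

The job is done and handed in: both warmed bottles stand upright in the tray, the warmer is refilled from the front of the lane with one bottle left at the stop, and the lid is vented at about 40° (camera check within about 1°).

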